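Put the label printer's battery on charge

TASK

The parcel label printer's battery is flat: squeeze the two orange side buttons of the battery pack together to free its catches, and lift the pack straight out of the printer's back. Set it down gently, without dropping it, in the charging cradle, its orange nose towards the cradle's orange mark, so that it sits fully home and flat in the pocket. Leave the printer lying where it is, and the other things on the counter alone.

Things in the scene. Friction and masses are not known exactly. Their poses are not given: they have to be found in the camera images.
- printer: Portable label printer, dark with blue corner guards, 150 x 105 x 50 mm, loose, about 0.8 kg, lying on its face. Origin: centre of its underside; x along its length, z up. In its flat back, 50 mm above the counter, is an open battery bay, 16 mm deep, of the pack's plan shape with 1.2 mm play all round. On each side of the bay a catch ledge overhangs a hook of the pack.
- bay_floor (a point): Centre of the bay's floor, 34 mm above the printer's underside, printer's axes. The pack's origin is here, and its axes are the printer's, while it sits in the bay.
- pack: Battery pack, dark grey, 94 (x) x 50 (y) x 48 mm (z), about 0.4 kg. Origin: on its underside, midway between the two buttons, under its centre of mass. Main block x = -44 to +36 mm; a narrower nose (30 mm wide, full height, orange on top) goes on to x = +50 mm. Seated in the printer, all above pack z = 16 mm stands clear above the printer's back; in the cradle, all above 14 mm.
- face_left (a point): Middle of the outer face of the ribbed orange button on the pack's +y side; part of the pack. Button 34 mm long (pack x -17 to +17 mm), 23 mm high (pack z 21 to 44 mm). At rest its face is 31.5 mm from the pack's mid plane, 6.5 mm proud of the pack's side: 63 mm across both buttons, 52 mm with both fully in.
- face_right (a point): The same for the orange button on the pack's -y side.
- btn_left (a joint): Travel of the +y button, m: 0 at rest, 0.0055 fully in. Spring: moves from 2 N, fully in at 7.5 N. Its hook, near the pack's underside, stands out 4.5 mm under the bay's catch ledge; with both buttons in over 4.5 mm both hooks are free and the pack lifts straight up. Held in by the gripper, the two buttons are also the grip to carry the pack; let go, they spring out.
- btn_right (a joint): The same for the -y button.
- charger: Charging cradle, light grey on a dark foot, 148 x 102 x 28 mm, fixed. Origin: centre of its underside; x along its length. Pocket of the pack's plan shape, 1.5 mm play all round, 14 mm deep, bevelled rim (3 mm wide, 5 mm deep). The pocket's narrow end (brass contacts, orange mark on the rim) for the pack's nose points to +x; the pack fits only this way. No catch: side notches clear the hooks.
- pocket_floor (a point): Centre of the pocket's floor, 14 mm above the counter, cradle's axes. The pack's origin belongs here, with the pack's axes along the cradle's.
- pen_cup: Black cup with pencils, 76 mm across, 175 mm tall, loose bystander. Origin: centre of underside.
- calculator: Cream desk calculator, 150 x 100 x 28 mm, loose bystander. Origin: centre of underside.
- phone: Grey cordless telephone, 180 x 50 x 28 mm, loose bystander. Origin: centre of underside.
- tape_dispenser: Dark red tape dispenser, 150 x 58 x 90 mm, loose bystander. Origin: centre of underside.

How it is judged:
By the outcome, as a careful person would: the job done as asked, in the order asked, and still so for the second after the job is handed in, with the robot touching nothing.
It also fails if it takes over 42 s, if anything falls off the work surface, if the arm or the gripper's body presses on something with over 40 N, if the wrist force passes 120 N, or if a joint passes its speed limit or range.

ROBOT

A 6-joint arm with a two-finger parallel gripper is mounted at the origin on the work surface. World frame = base frame: x ahead of the robot, y to its left, z up, the work surface at z = 0. Lengths are in m, angles in degrees, forces in N, time in s.
With the tool pointing down it reaches from about 0.4 to 0.825 m from the base axis. Payload 7 kg.
Tool frame: the origin (TCP) lies on the front face of the gripper's body, between the roots of the fingers; the fingertips stand 73 mm ahead of it and the grasp point (between the pads) lies 54 mm ahead of it; z points along the fingers, y is the line along which they close (so a half turn about z gives the same grasp; the last joint's range is limited). The gripper opens to 85 mm and grips with 20 to 120 N. Pads are 22 mm wide; open, the fingers measure 114 mm over their backs; the gripper's body (76 mm by 85 mm) begins 54 mm behind the grasp point. The pads swing forward as they close: fully open they stand 13 mm farther back than shut.
Start: joints at [-60.785, 20.546, 0.682, 0, -70.136, -16.507], TCP at [0.148, -0.658, 0.304] pointing down, gripper open.
Joint ranges: [-176.03, 176.03], [-82.01, 121.73], [-58.28, 71.71], [-173.87, 95.51], [-174.79, -0.11], [-173.66, 173.66]. Speed limits (degrees/s): [136.94, 136.94, 172.46, 180, 180, 180].

INTERFACE

Orientations are given as a 3x3 rotation matrix whose columns are the frame's x, y, z axes.
In Python, from station import arm gives the robot as it stands.
- The arm moves only by the tool jog_arm, never from a script. Its argument "commands" is a list of rows, each a list of 3 entries, a list of its own where there are three numbers: the shift along the tool's x, y, z as a fraction of full scale, then the turn, a rotation vector about the tool's x, y, z as a fraction of full scale, then the gripper command: -1 is fully open, 1 is shut, values between are in proportion. In form: [[[tx, ty, tz], [wx, wy, wz], fingers], ...]. A call has 1 to 10 rows; each row shifts and turns the commanded pose from where the row before left it, along the tool's axes as they then stand; what a row does not reach is not made up. Full scale, the value 1, is 15 cm for a shift and 0.15 rad for a turn. A row lasts 1/8 s, in which the tool goes at most 62.5 mm and 10.7 degrees, less where a joint would pass 70% of its speed; a pose out of reach is approached as far as the arm can. A call with a number of a shift or a turn outside -1 to 1 is refused whole. A call with a gripper value outside its range is refused whole. The fingers move at their own pace and stop on an object; "squeeze" is the grip in N (left out, the last holds). Time passes only in rows, so rows that do not move let the fingers close. It gives the time, the measured TCP pose, the force, the opening and the grip force at its end, in the units of the state.
- arm.get_obs(): the state, without advancing time (a new reading comes with each control period).
- arm.camera(name): name is "scene" or "top" or "wrist"; returns (picture, depth): 420x560x3 uint8, red, green, blue; 420x560 float32, m along the optical axis (not along the pixel's ray), 0 where there is no reading.
- arm.camera_info(name): a dict with "fov_y" (degrees; the focal length in pixels is half the picture's height over the tangent of half this angle, whatever the lens; pixels are square), "cx", "cy" (the principal point, pixels), "R" (3x3) and "t" (3): a world point X has camera coordinates R X + t. Camera axes: x right, y down, z forward; pixel columns grow to the right and rows downward; lengths in m; the calibration is good to about 2 mm. A picture is of the moment at which its call begins: read the wrist's pose just before it. camera_info takes no time and is no camera call; for the wrist camera it gives the pose at the moment of the call.
- arm.close_job(): hands the job in; it is judged then, once.
The state is a dict: "time": time; "joint_pos": joint angles; "dq": joint speeds; "joint_torque": joint torques, N m; "tcp_pos": TCP position; "tcp_rot": TCP orientation; "contact_force": force on the tool from outside, world axes, zero at the start; "wrist_torque": the same for the moment, N m; "opening": finger opening in m; "gripper_force": force on a finger pad.
Only numpy, scipy, OpenCV 4.12 (cv2) and the standard library are available. Lean on these libraries where they do the work, as an engineer would, in place of code of your own. Each camera call takes 0.05 s, during which the arm holds its last target. There are 200 camera calls.

## Working session

There is one attempt and no reset: what is moved stays moved. The work goes in short steps, Python scripts to look and compute and a tool call to move; the robot and the scene stay as the last step left them, time stands still between calls to the robot, and variables do not carry over. Pictures are saved under pics/ and viewed, at most 13 in all, crops included, and the job is handed in when it is done.

Besides the shell and the picture viewer there is one more tool, called after "Emit:" as a command line: name --argument value ..., lists and objects as JSON in quotes. jog_arm: Moves the arm, as the interface text tells. Its arguments: {"type":"object","properties":{"commands":{"type":"array","items":{"type":"array"}},"squeeze":{"type":"number"}},"required":["commands"]}

```bash
mkdir -p pics && ls
python3 - <<'E'
from station import arm
import cv2,numpy as np
o=arm.get_obs();print(o)
for n in("top","scene"):
    i=arm.camera_info(n);p,d=arm.camera(n);print(n,i)
    np.savez(n+".npz",p=p,d=d,**{k:np.array(v) for k,v in i.items()})
    cv2.imwrite(f"pics/{n}.png",p[:,:,::-1])
E
```

```text
pics
{'time': 0.0, 'joint_pos': array([-6.07847936e+01,  2.05919562e+01,  6.32133348e-01, -2.03423296e-02,
       -7.01355133e+01, -1.65055346e+01]), 'dq': array([-0.01258826,  0.05807499, -0.07769021,  0.014363  , -0.05117473,
       -0.07037125]), 'joint_torque': array([-3.39649625e-03, -5.83309686e+01,  2.93417805e+01,  6.93670571e+00,
       -5.98996165e-03, -2.18644158e-05]), 'tcp_pos': array([ 0.14839222, -0.65810473,  0.30294454]), 'tcp_rot': array([[-9.75523976e-01, -2.19892478e-01, -5.20700507e-04],
       [-2.19893041e-01,  9.75522650e-01,  1.61522819e-03],
       [ 1.52778610e-04,  1.69019224e-03, -9.99998560e-01]]), 'contact_force': array([-0.89570163, -0.01072467,  0.4499895 ]), 'wrist_torque': array([-0.00715065, -0.03957402,  0.00952746]), 'gripper_force': 0.0, 'opening': 0.0853811616257188}
top {'fov_y': 54.83383650616328, 'cx': 280.354639941941, 'cy': 205.62529659526885, 'R': array([[ 0.02370956, -0.99942955, -0.02405044],
       [-0.99724694, -0.02195336, -0.07082795],
       [ 0.07025956,  0.02566352, -0.99719857]]), 't': array([-0.00982253,  0.60482798,  1.08063471])}
scene {'fov_y': 53.96844395454712, 'cx': 284.5653568217516, 'cy': 213.25194211432, 'R': array([[-8.42811145e-01,  5.38209404e-01,  1.11564287e-04],
       [ 3.49770941e-01,  5.47882712e-01, -7.59924222e-01],
       [-4.09059486e-01, -6.40433581e-01, -6.50011665e-01]]), 't': array([ 0.50799023, -0.11623867,  1.44795858])}
```

View pics/top.png

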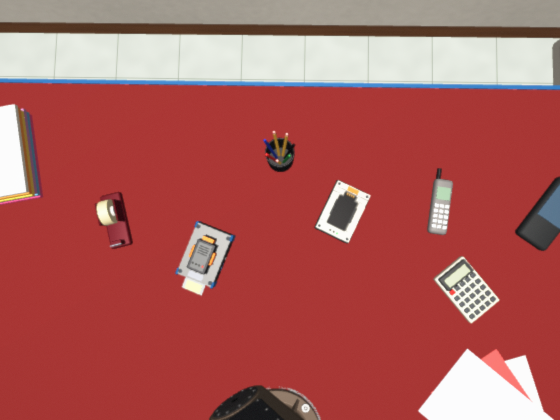

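View pics/scene.png

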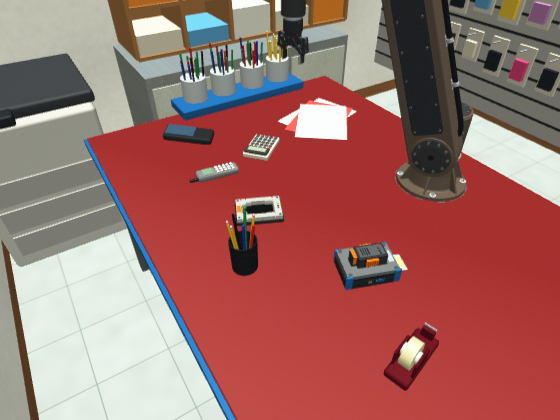

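The top view shows the printer and pack around (205,254) with the nose up and to the right. The cradle is around (343,211), with its orange mark near (352,190). I'll start with coarse positions.

```bash
cat > h.py <<'E'
import numpy as np,cv2
def ray(i,uv,z):
    f=210/np.tan(np.radians(float(i["fov_y"]))/2)
    R=np.array(i["R"]);t=np.array(i["t"]);uv=np.atleast_2d(uv).astype(float)
    d=np.c_[(uv[:,0]-i["cx"])/f,(uv[:,1]-i["cy"])/f,np.ones(len(uv))]@R
    c=-R.T@t
    return c+d*((z-c[2])/d[:,2])[:,None]
def orange(p):
    h=cv2.cvtColor(np.ascontiguousarray(p),cv2.COLOR_RGB2HSV)
    return cv2.inRange(h,(8,150,120),(22,255,255))
def blobs(m,amin):
    n,l,s,c=cv2.connectedComponentsWithStats(m)
    return [(l==k,s[k,4],c[k]) for k in range(1,n) if s[k,4]>=amin]
E
python3 - <<'E'
from h import *
from station import arm
i=dict(np.load("top.npz"));p=i["p"]
for m,a,c in blobs(orange(p),4): print("orange",a,c.round(1),ray(i,c,.05).round(3), ray(i,c,.08).round(3),i["d"][int(c[1]),int(c[0])])
h=cv2.cvtColor(p,cv2.COLOR_RGB2HSV)
m=cv2.inRange(h,(0,0,130),(180,60,255)); 
for b,a,c in blobs(m,100):
    if 300<c[0]<380 and 170<c[1]<250:
        r=cv2.minAreaRect(np.argwhere(b)[:,::-1].astype(np.float32));bx=cv2.boxPoints(r)
        print("cradle",r,ray(i,bx,.028).round(3),ray(i,[r[0]],.028))
w=arm.camera_info("wrist");o=arm.get_obs();R=np.array(w["R"]);c=-R.T@np.array(w["t"])
T=o["tcp_rot"];print("wrist cam in tool",T.T@(c-o["tcp_pos"]),(T.T@R.T).round(3),w["fov_y"],w["cx"],w["cy"])
cv2.imwrite("pics/crop.png",cv2.resize(p[150:310,160:400,::-1],None,fx=3.3,fy=3.3,interpolation=cv2.INTER_CUBIC))
E
```

```text
orange 411 [ 24.4 157.8] [[0.718 0.701 0.05 ]] [[0.712 0.681 0.08 ]] 1.0900673
orange 58 [276.3 143.4] [[0.77  0.018 0.05 ]] [[0.763 0.017 0.08 ]] 1.0275983
orange 52 [284.2 144.9] [[ 0.766 -0.003  0.05 ]] [[ 0.759 -0.004  0.08 ]] 1.0294809
orange 5 [279. 162.] [[0.72 0.01 0.05]] [[0.714 0.009 0.08 ]] 1.0108428
orange 23 [352.7 190.3] [[ 0.648 -0.187  0.05 ]] [[ 0.644 -0.183  0.08 ]] 1.0897164
orange 40 [208.7 239.3] [[0.509 0.191 0.05 ]] [[0.51  0.185 0.08 ]] 1.0403725
orange 20 [191.6 250.6] [[0.479 0.235 0.05 ]] [[0.48  0.228 0.08 ]] 1.0405973
orange 42 [211.6 258.7] [[0.459 0.181 0.05 ]] [[0.46  0.175 0.08 ]] 1.0398507
cradle ((342.41644287109375, 210.9900665283203), (36.93789291381836, 52.745609283447266), 25.201122283935547) [[ 0.549 -0.089  0.028]
 [ 0.679 -0.148  0.028]
 [ 0.638 -0.238  0.028]
 [ 0.509 -0.179  0.028]] [[ 0.59362445 -0.16364582  0.028     ]]
wrist cam in tool [ 0.08426763 -0.00051184 -0.06971282] [[ 0.002 -0.946 -0.323]
 [ 1.     0.002  0.001]
 [-0.001 -0.323  0.946]] 65.43673417964195 279.10756697947664 208.48811817250876
```

View pics/crop.png

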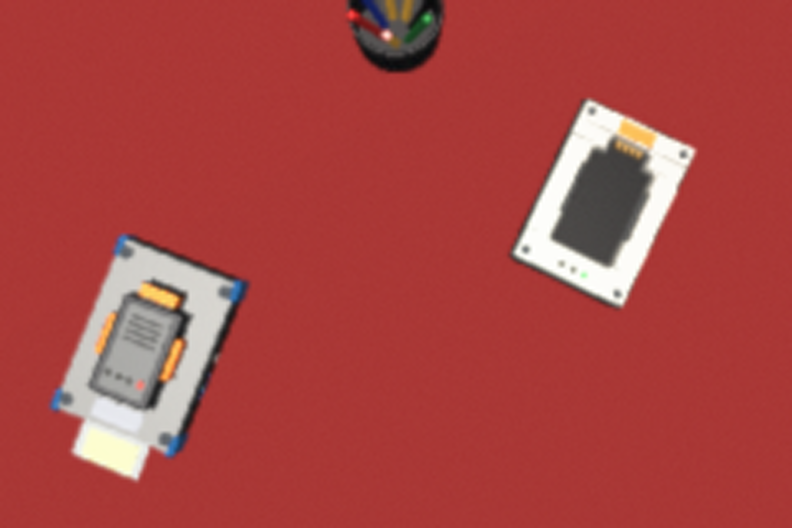

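The crop confirms the layout. The pack's nose in crop pixels is about (160,295), with buttons at (107,333) and (173,360). The cradle's mark is at (636,132), pointing to the same far end as the nose, and both yaws are about -25°. The wrist camera looks at a point about 176 mm ahead of the TCP. I'll view the cradle first, then the pack.

```bash
cat >> h.py <<'E'
def plan(target,yaw,n,o,T=None,p=None):
    """rows to world target with the tool straight down, tool y at world angle yaw (deg); fractions"""
    from scipy.spatial.transform import Rotation as Ro
    T=np.array(o["tcp_rot"]) ; p=np.array(o["tcp_pos"])
    a=np.radians(yaw);y=np.array([np.cos(a),np.sin(a),0]);z=np.array([0,0,-1.])
    G=np.c_[np.cross(y,z),y,z]
    nt=max(1,int(np.ceil(np.degrees(np.linalg.norm(Ro.from_matrix(T.T@G).as_rotvec()))/8.5)))
    n=max(n,int(np.ceil(np.linalg.norm(np.array(target)-p)/.061)))
    rv=Ro.from_matrix(T.T@G).as_rotvec()/n; step=(np.array(target)-p)/n
    if np.degrees(np.linalg.norm(rv))>8.5: print("more rows needed",nt)
    for k in range(n):
        print((T.T@step/.15).round(3).tolist(),(rv/.15).round(3).tolist()); T=T@Ro.from_rotvec(rv).as_matrix()
E
python3 -c "
from h import *
from station import arm
plan([.594,-.164,.26],65,12,arm.get_obs())"
```

```text
[-0.302, 0.213, 0.024] [0.001, -0.0, 0.366]
[-0.29, 0.23, 0.024] [0.001, -0.0, 0.366]
[-0.277, 0.245, 0.024] [0.001, -0.0, 0.366]
[-0.263, 0.26, 0.024] [0.001, -0.0, 0.366]
[-0.248, 0.274, 0.024] [0.001, -0.0, 0.366]
[-0.233, 0.287, 0.024] [0.001, -0.0, 0.366]
[-0.217, 0.299, 0.024] [0.001, -0.0, 0.366]
[-0.2, 0.311, 0.024] [0.001, -0.0, 0.366]
[-0.183, 0.321, 0.024] [0.001, -0.0, 0.366]
[-0.165, 0.331, 0.024] [0.001, -0.0, 0.366]
[-0.146, 0.339, 0.024] [0.001, -0.0, 0.366]
[-0.128, 0.347, 0.024] [0.001, -0.0, 0.366]
```

Emit:
jog_arm --commands '[[[-0.3, 0.21, 0], [0, 0, 0.366], -1], [[-0.29, 0.23, 0], [0, 0, 0.366], -1], [[-0.28, 0.245, 0], [0, 0, 0.366], -1], [[-0.263, 0.26, 0.024], [0, 0, 0.366], -1], [[-0.248, 0.274, 0.024], [0, 0, 0.366], -1], [[-0.233, 0.287, 0.024], [0, 0, 0.366], -1], [[-0.217, 0.3, 0.024], [0, 0, 0.366], -1], [[-0.2, 0.31, 0.024], [0, 0, 0.366], -1], [[-0.183, 0.32, 0.024], [0, 0, 0.366], -1], [[-0.165, 0.33, 0.024], [0, 0, 0.366], -1]]'

```text
time: 1.35
tcp_pos: [0.5212, -0.246, 0.2785]
tcp_rot: [[-0.946, 0.323, -0.0], [0.323, 0.946, 0.0], [0.0, 0.0, -1.0]]
contact_force: [0.8, -1.7, 0.2]
opening: 0.0855
gripper_force: 0.0
```

Emit:
jog_arm --commands '[[[-0.146, 0.34, 0.05], [0, 0, 0.366], -1], [[-0.128, 0.347, 0.05], [0, 0, 0.366], -1], [[0, 0, 0], [0, 0, 0], -1], [[0, 0, 0], [0, 0, 0], -1]]'

```text
time: 1.85
tcp_pos: [0.5944, -0.165, 0.2631]
tcp_rot: [[-0.906, 0.422, -0.001], [0.422, 0.906, 0.0], [0.001, -0.001, -1.0]]
contact_force: [-0.5, -0.1, 0.4]
opening: 0.0851
gripper_force: 0.0
```

```bash
cat >> h.py <<'E'
def snap(arm,name):
    w=arm.camera_info("wrist");p,d=arm.camera("wrist")
    np.savez(name+".npz",p=p,d=d,**{k:np.array(v) for k,v in w.items()})
    cv2.imwrite(f"pics/{name}.png",p[:,:,::-1]);return w,p,d
E
python3 - <<'E'
from h import *
from station import arm
snap(arm,"cradle1")
plan([.469,.203,.30],65,6,arm.get_obs()); print(arm.get_obs()["time"])
E
```

```text
[0.257, 0.268, -0.035] [-0.0, -0.001, -0.001]
[0.256, 0.268, -0.035] [-0.0, -0.001, -0.001]
[0.256, 0.268, -0.035] [-0.0, -0.001, -0.001]
[0.256, 0.268, -0.035] [-0.0, -0.001, -0.001]
[0.256, 0.268, -0.035] [-0.0, -0.001, -0.001]
[0.256, 0.268, -0.035] [-0.0, -0.001, -0.001]
[0.256, 0.268, -0.035] [-0.0, -0.001, -0.001]
1.9
```

View pics/cradle1.png

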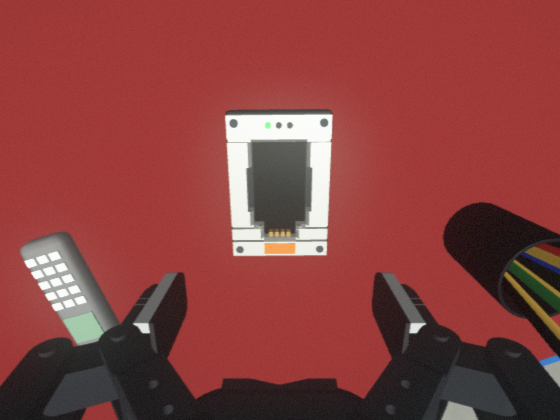

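The wrist view shows the whole cradle, outer corners near (226,112), (331,112), (327,255) and (233,255). Its orange mark is at (280,249) and the pocket spans rows 140–237. I'll measure the cradle axes and pocket, then move to the pack.

```bash
cat >> h.py <<'E'
def cloud(i,d):
    f=210/np.tan(np.radians(float(i["fov_y"]))/2);v,u=np.mgrid[:420,:560]
    P=np.stack([(u-i["cx"])/f*d,(v-i["cy"])/f*d,d],-1)
    return (P-np.array(i["t"]))@np.array(i["R"])
E
python3 - <<'E'
from h import *
i=dict(np.load("cradle1.npz"));p=i["p"];W=cloud(i,i["d"])
hsv=cv2.cvtColor(p,cv2.COLOR_RGB2HSV)
m=cv2.inRange(hsv,(0,0,140),(180,60,255));roi=np.zeros_like(m);roi[100:265,215:345]=1;m*=roi
cs,_=cv2.findContours(cv2.morphologyEx(m,cv2.MORPH_CLOSE,np.ones((9,9))),cv2.RETR_EXTERNAL,cv2.CHAIN_APPROX_NONE)
c=max(cs,key=cv2.contourArea)[:,0]
q=ray(i,c,.028)[:,:2].astype(np.float32);r=cv2.minAreaRect(q);print("outer rect",r)
b=cv2.boxPoints(r);
for m2,a,cc in blobs(orange(p)*roi,30):
    mk=ray(i,cc,.028)[0,:2];print("mark",a,cc,mk)
e=[(b[1]-b[0]),(b[2]-b[1])];e=max(e,key=np.linalg.norm);x=e/np.linalg.norm(e);C=np.array(r[0])
if x@(mk-C)<0:x=-x
print("yaw",np.degrees(np.arctan2(x[1],x[0])),"centre",C,"mark in frame",x@(mk-C),np.array([-x[1],x[0]])@(mk-C))
y=np.array([-x[1],x[0]])
L=np.stack([(W[...,:2]-C)@x,(W[...,:2]-C)@y],-1)*1000
ins=(abs(L[...,0])<70)&(abs(L[...,1])<46)&(i["d"]>0)
print("z percentiles",np.percentile(W[...,2][ins],[2,10,25,50,75,90]).round(4))
dark=ins&(hsv[...,2]<90);
for z0,z1 in((.008,.0185),(.0185,.0235),(.0235,.026)):
    k=ins&(W[...,2]>z0)&(W[...,2]<z1);print(z0,k.sum(),np.percentile(L[k],[1,5,50,95,99],axis=0).round(1).T.tolist())
for yy in(0,12,20):
    k=ins&(abs(L[...,1]-yy)<1.5);s=np.argsort(L[k][:,0]);print("yprof",yy,[(round(a),round(z*1000)) for a,z in zip(L[k][s,0][::4],W[k][s,2][::4]) if abs(a)>28])
for xx in(-30,25):
    k=ins&(abs(L[...,0]-xx)<1);s=np.argsort(L[k][:,1]);print("xprof",xx,[(round(float(a),1),round(z*1000)) for a,z in zip(L[k][s,1][::2],W[k][s,2][::2]) if abs(a)>15])
cv2.imwrite("pics/cr_crop.png",cv2.resize(p[100:265,215:345,::-1],None,fx=3.6,fy=3.6,interpolation=cv2.INTER_CUBIC))
E
```

```text
outer rect ((0.5943928360939026, -0.16607439517974854), (0.09676898270845413, 0.14062044024467468), 65.46034240722656)
mark 265 [279.33584906 247.98490566] [ 0.65097295 -0.19187932]
yaw -24.539665 centre [ 0.59439284 -0.1660744 ] mark in frame 0.06218683222406373 2.4958045924668108e-05
z percentiles [0.0133 0.0144 0.0274 0.236  0.2706 0.2754]
0.008 5121 [[-69.6, -40.6, -1.7, 41.9, 50.2], [-30.6, -26.1, 0.1, 26.6, 31.1]]
0.0185 588 [[-69.7, -69.6, 37.7, 54.7, 55.3], [-44.8, -38.9, 2.9, 39.9, 44.4]]
0.0235 572 [[-69.7, -47.4, 29.7, 55.0, 57.3], [-43.7, -38.7, 0.5, 37.8, 44.6]]
yprof 0 [(-70, 18), (-69, 29), (-68, 29), (-68, 27), (-67, 28), (-66, 28), (-65, 28), (-64, 29), (-63, 29), (-62, 29), (-61, 29), (-61, 29), (-60, 29), (-59, 28), (-58, 28), (-57, 27), (-56, 28), (-55, 28), (-54, 28), (-53, 27), (-53, 27), (-52, 27), (-51, 27), (-50, 27), (-48, 27), (-47, 26), (-46, 23), (-43, 15), (-42, 14), (-41, 14), (-39, 15), (-38, 14), (-37, 13), (-35, 15), (-34, 16), (-33, 13), (-31, 15), (-30, 13), (-29, 13), (29, 15), (30, 15), (31, 14), (33, 15), (34, 15), (36, 14), (38, 15), (39, 15), 
[... 2630 characters left out ...]
28), (-37.7, 28), (-36.8, 28), (-35.8, 28), (-34.8, 28), (-33.9, 26), (-32.8, 28), (-31.8, 27), (-30.8, 27), (-29.9, 27), (-28.8, 28), (-28.0, 26), (-27.1, 24), (-26.2, 24), (-25.8, 15), (-24.8, 14), (-23.8, 14), (-22.8, 14), (-21.8, 14), (-20.6, 15), (-19.6, 15), (-18.7, 14), (-17.6, 15), (-16.5, 15), (-15.6, 14), (15.3, 15), (16.4, 14), (17.4, 14), (18.4, 15), (19.5, 14), (20.5, 14), (21.5, 14), (22.6, 13), (23.6, 14), (25.6, 15), (26.7, 14), (27.0, 24), (27.9, 25), (28.7, 27), (29.6, 28), (30.6, 28), (31.7, 27), (32.6, 28), (33.5, 29), (34.6, 27), (35.5, 28), (36.4, 29), (36.6, 28), (37.6, 27), (38.6, 28), (39.5, 28), (40.6, 27), (41.6, 27), (42.6, 27), (43.4, 28), (44.6, 27), (45.5, 28)]
```

Emit:
jog_arm --commands '[[[0.256, 0.268, -0.035], [0, 0, 0], -1], [[0.256, 0.268, -0.035], [0, 0, 0], -1], [[0.256, 0.268, -0.035], [0, 0, 0], -1], [[0.256, 0.268, -0.035], [0, 0, 0], -1], [[0.256, 0.268, -0.035], [0, 0, 0], -1], [[0.256, 0.268, -0.035], [0, 0, 0], -1], [[0.256, 0.268, -0.035], [0, 0, 0], -1], [[0, 0, 0], [0, 0, 0], -1], [[0, 0, 0], [0, 0, 0], -1]]'

```text
time: 3.02
tcp_pos: [0.47, 0.2027, 0.3007]
tcp_rot: [[-0.906, 0.423, 0.0], [0.423, 0.906, 0.0], [-0.0, 0.0, -1.0]]
contact_force: [0.9, -0.4, -0.0]
opening: 0.0853
gripper_force: 0.0
```

Run:
```python
from h import *
from station import arm
i,p,d=snap(arm,"pack1");i=dict(i);W=cloud(i,d)
for m,a,c in blobs(orange(p),20):
    z=np.median(W[m][:,2]);print(a,c.round(1),"z",z.round(4),"ray",ray(i,c,z)[0].round(4))
```

```text
212 [308.4 189.6] z 0.0777 ray [0.479  0.2278 0.0777]
198 [248.5 194.5] z 0.0775 ray [0.4598 0.1752 0.0775]
267 [282.1 237.9] z 0.0821 ray [0.5112 0.186  0.0821]
27 [ 87.2 410. ] z 0.0281 ray [ 0.6564 -0.1807  0.0281]
```

View pics/pack1.png

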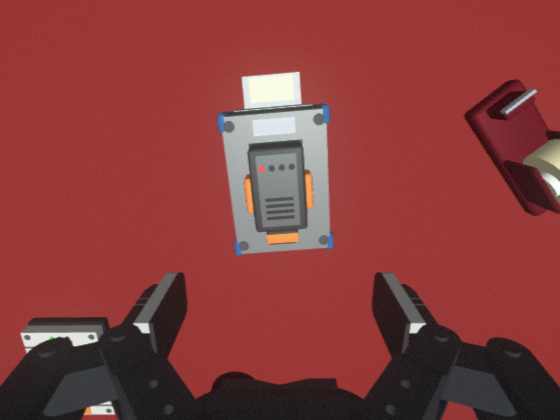

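View pics/cr_crop.png

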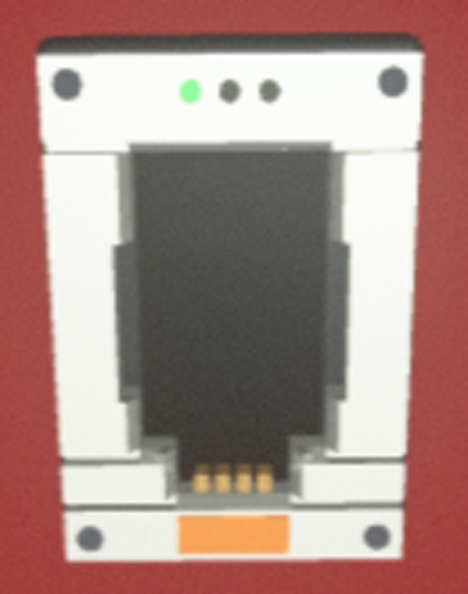

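The pack view shows the buttons at (308,190) and (248,194), the nose at (282,238) and paper sticking out at the back. The button and nose-top heights (78 and 82 mm) match the data. The cradle pocket is centred on the cradle's outline. Next I'll refine the pack's yaw.

Run:
```python
from h import *
from station import arm
i=dict(np.load("pack1.npz"));p=i["p"];d=i["d"];W=cloud(i,d)
near=np.hypot(W[...,0]-.469,W[...,1]-.203)<.1
def ax(m,z,nm):
    m=cv2.morphologyEx(m.astype(np.uint8),cv2.MORPH_OPEN,np.ones((3,3)))
    b=max(blobs(m,50),key=lambda t:t[1])[0]
    v,u=np.nonzero(b);q=ray(i,np.c_[u,v],z)[:,:2].astype(np.float32)
    r=cv2.minAreaRect(q);bx=cv2.boxPoints(r);e=max([bx[1]-bx[0],bx[2]-bx[1]],key=np.linalg.norm);e*=np.sign(e[0])
    print(nm,np.array(r[0]).round(4),np.array(r[1]).round(4),"yaw",np.degrees(np.arctan2(e[1],e[0])).round(2))
    return b
print("med top z",np.median(W[near&(W[...,2]>.0805)][:,2]))
ax(near&(W[...,2]>.0795)&(W[...,2]<.09),.082,"packtop")
ax(near&(W[...,2]>.0445)&(W[...,2]<.09),.05,"printer")
hsv=cv2.cvtColor(p,cv2.COLOR_RGB2HSV)
bl=cv2.inRange(hsv,(100,140,60),(125,255,255))
for m,a,c in blobs(bl,15): print("blue",a,c.round(1),ray(i,c,.05)[0].round(4))
for m,a,c in blobs(orange(p),100):
    v,u=np.nonzero(m);zz=W[m][:,2];k=zz>(zz.max()-.006)
    q=np.c_[u,v];print("or",a,np.percentile(zz,[5,50,95]).round(4),cv2.minAreaRect(ray(i,q,np.median(zz))[:,:2].astype(np.float32)))
```

```text
med top z 0.2970804609383473
packtop [0.4735 0.2006] [0.0501 0.0923] yaw -19.46
printer [0.4703 0.2015] [0.1062 0.1492] yaw -20.25
blue 74 [325.9 112.9] [0.4253 0.2714 0.05  ]
blue 67 [220.2 121.4] [0.3902 0.1775 0.05  ]
blue 34 [330.1 241.6] [0.55   0.2252 0.05  ]
blue 31 [237.2 248.9] [0.5157 0.1309 0.05  ]
or 212 [0.0761 0.0777 0.0798] ((0.4788024127483368, 0.22800780832767487), (0.00589983444660902, 0.034889381378889084), 69.17240905761719)
or 198 [0.0754 0.0775 0.0786] ((0.45925426483154297, 0.17526867985725403), (0.005466007627546787, 0.03590739518404007), 69.7473373413086)
or 267 [0.0808 0.0821 0.0831] ((0.5112748742103577, 0.18595537543296814), (0.029111390933394432, 0.009155206382274628), 69.7988052368164)
```

The pack's origin is at about (0.4702, 0.2016) with yaw -20.2°, and three estimates agree within 1.5 mm. I'll align and descend with the gripper open.

```bash
python3 -c "
from h import *
from station import arm
o=arm.get_obs();print(o['contact_force'],o['wrist_torque']);plan([.4702,.2016,.142],69.8,4,o)"
```

```text
[ 0.00785433 -0.57214936  0.01235569] [-0.04259813  0.04735416 -0.00824263]
[-0.0, -0.001, 0.264] [0.0, 0.0, -0.143]
[-0.0, -0.001, 0.264] [0.0, 0.0, -0.143]
[-0.0, -0.001, 0.264] [0.0, 0.0, -0.143]
[-0.0, -0.001, 0.264] [0.0, 0.0, -0.143]
```

Emit:
jog_arm --commands '[[[0, -0.004, 0], [0, 0, -0.57], -1], [[0, 0, 0.264], [0, 0, 0], -1], [[0, 0, 0.264], [0, 0, 0], -1], [[0, 0, 0.264], [0, 0, 0], -1], [[0, 0, 0.264], [0, 0, 0], -1], [[0, 0, 0], [0, 0, 0], -1], [[0, 0, 0], [0, 0, 0], -1]]' --squeeze 40

```text
time: 3.95
tcp_pos: [0.4709, 0.2026, 0.1433]
tcp_rot: [[-0.939, 0.345, 0.001], [0.345, 0.939, 0.0], [-0.001, 0.001, -1.0]]
contact_force: [-0.0, -0.8, 1.1]
opening: 0.0856
gripper_force: 0.0
```

Run:
```python
from h import *
from station import arm
o=arm.get_obs();i,p,d=snap(arm,"low1");i=dict(i);W=cloud(i,d);T=o["tcp_rot"];P=o["tcp_pos"];print(P,o["contact_force"])
for m,a,c in blobs(orange(p),60):
    z=np.median(W[m][:,2]);q=ray(i,c,z)[0];print(a,c.round(1),"z",z.round(4),"tool mm",((q-P)@T*1000).round(1))
```

```text
[0.47091311 0.20256412 0.14329259] [-0.00112697 -0.75024492  1.05617542]
740 [217.8 278.3] z 0.0774 tool mm [  2.7 -29.8  65.9]
748 [336.6 278.2] z 0.0775 tool mm [ 2.9 26.3 65.8]
939 [276.9 363.3] z 0.0821 tool mm [-43.3  -1.9  61.3]
```

View pics/low1.png

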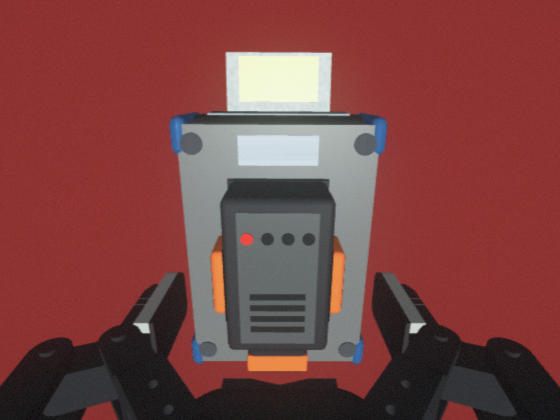

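The low view shows the pack between the open fingertips, with buttons at columns 218 and 337 and the fingertips symmetric about column 278. In the tool frame it needs about +2.4 mm in x and -1.5 mm in y. I'll correct that, descend, and bring the pads lightly onto the buttons.

Emit:
jog_arm --commands '[[[0.016, -0.01, 0.052], [0, 0, 0], -1], [[0, 0, 0.05], [0, 0, 0], -1], [[0, 0, 0], [0, 0, 0], -0.41], [[0, 0, 0], [0, 0, 0], -0.41], [[0, 0, 0], [0, 0, 0], -0.41], [[0, 0, 0], [0, 0, 0], -0.41]]' --squeeze 25

```text
time: 4.75
tcp_pos: [0.4673, 0.2026, 0.127]
tcp_rot: [[-0.939, 0.344, 0.0], [0.344, 0.939, 0.0], [-0.0, 0.0, -1.0]]
contact_force: [-1.1, 0.8, 1.8]
opening: 0.0602
gripper_force: 3.3
```

Run:
```python
from h import *
from station import arm
o=arm.get_obs();i,p,d=snap(arm,"low2");i=dict(i);W=cloud(i,d);T=o["tcp_rot"];P=o["tcp_pos"];print(P,T.T@o["contact_force"],o["opening"],o["gripper_force"])
for m,a,c in blobs(orange(p),60):
    z=np.median(W[m][:,2]);q=ray(i,c,z)[0];print(a,c.round(1),"z",z.round(4),"tool mm",((q-P)@T*1000).round(1))
```

```text
[0.46727013 0.20260878 0.12695866] [ 1.29239666  0.33773972 -1.78912827] 0.06019227326824223 3.314681611955166
730 [215.3 304.8] z 0.0773 tool mm [ -0.5 -28.2  49.6]
585 [343.6 306.1] z 0.0776 tool mm [-0.9 26.8 49.4]
```

View pics/low2.png

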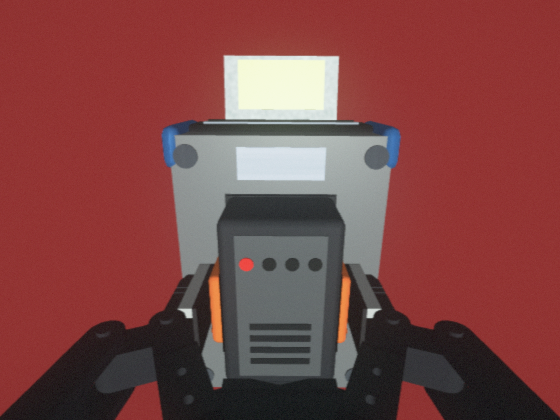

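Both pads are on the buttons near columns 213 and 347, at about 3.3 N with almost no side force. Now I'll squeeze fully.

Emit:
jog_arm --commands '[[[0, 0, 0], [0, 0, 0], 1], [[0, 0, 0], [0, 0, 0], 1], [[0, 0, 0], [0, 0, 0], 1], [[0, 0, 0], [0, 0, 0], 1]]' --squeeze 40

```text
time: 5.3
tcp_pos: [0.4677, 0.2028, 0.1281]
tcp_rot: [[-0.939, 0.344, 0.001], [0.344, 0.939, 0.001], [-0.001, 0.001, -1.0]]
contact_force: [-5.2, 2.2, 13.2]
opening: 0.0492
gripper_force: 40.2
```

Emit:
jog_arm --commands '[[[0, 0, -0.02], [0, 0, 0], 1], [[0, 0, -0.02], [0, 0, 0], 1], [[0, 0, -0.03], [0, 0, 0], 1]]'

```text
time: 5.68
tcp_pos: [0.4669, 0.2021, 0.1369]
tcp_rot: [[-0.939, 0.345, -0.001], [0.345, 0.939, -0.001], [0.001, -0.001, -1.0]]
contact_force: [-0.1, 1.0, -4.6]
opening: 0.049
gripper_force: 42.8
```

The wrist carries only about 4.6 N, which is the pack's weight, so it's free of the catches. I'll lift it clear and look.

Emit:
jog_arm --commands '[[[0, 0, -0.05], [0, 0, 0], 1], [[0, 0, -0.1], [0, 0, 0], 1], [[0, 0, -0.2], [0, 0, 0], 1], [[0, 0, -0.25], [0, 0, 0], 1], [[0, 0, -0.15], [0, 0, 0], 1], [[0, 0, 0], [0, 0, 0], 1], [[0, 0, 0], [0, 0, 0], 1]]'

```text
time: 6.55
tcp_pos: [0.4665, 0.202, 0.2491]
tcp_rot: [[-0.939, 0.345, -0.001], [0.345, 0.939, -0.0], [0.001, -0.001, -1.0]]
contact_force: [-0.2, 0.1, -4.7]
opening: 0.0492
gripper_force: 43.0
```

Run:
```python
from h import *
from station import arm
o=arm.get_obs();i,p,d=snap(arm,"held");i=dict(i);W=cloud(i,d);T=o["tcp_rot"];P=o["tcp_pos"];print(P,o["contact_force"],o["opening"])
L=(W-P)@T*1000
m=(abs(L[...,1])<24)&(L[...,2]>28)&(L[...,2]<60)&(L[...,0]<60)&(L[...,0]>-20)&(d>0)
hsv=cv2.cvtColor(p,cv2.COLOR_RGB2HSV)
r=(hsv[...,2]>0)
for a in range(-20,56,5):
    for b in(-12,0,12):
        k=m&(abs(L[...,0]-a)<1.5)&(abs(L[...,1]-b)<2)
        if k.any(): print((a,b,round(float(np.median(L[k][:,2])),1)),end=" ")
print()
v,u=np.nonzero(m);zt=np.median(L[m&(abs(L[...,0]-10)<15)][:,2]);k=m&(abs(L[...,2]-zt)<2)
print("top z",zt,"extent x",np.percentile(L[k][:,0],[1,99]),"y",np.percentile(L[k][:,1],[1,99]))
print(cv2.minAreaRect(L[k&(L[...,0]>0)][:,:2].astype(np.float32)))
plan([.5944,-.1661,.20],65.46,10,o)
```

```text
[0.46654843 0.20195205 0.24905012] [-0.22377297  0.08621676 -4.71388213] 0.04922404833063883
(-20, -12, 45.9) (-20, 0, 45.7) (-20, 12, 45.8) (-15, -12, 45.7) (-15, 0, 45.8) (-15, 12, 46.0) (-10, -12, 46.1) (-10, 0, 45.7) (-10, 12, 46.0) (-5, -12, 45.9) (-5, 0, 45.8) (-5, 12, 45.9) (0, -12, 46.0) (0, 0, 46.0) (0, 12, 46.0) (5, -12, 46.1) (5, 0, 45.9) (5, 12, 45.9) (10, -12, 45.9) (10, 0, 46.0) (10, 12, 46.1) (15, -12, 46.0) (15, 0, 45.9) (15, 12, 46.0) (20, -12, 45.9) (20, 0, 46.0) (20, 12, 45.8) (25, -12, 46.1) (25, 0, 46.0) (25, 12, 45.8) (30, -12, 45.9) (30, 0, 46.0) (30, 12, 45.9) (35, -12, 46.5) (35, 0, 46.4) (35, 12, 46.4) (40, -12, 50.9) (40, 0, 51.1) (40, 12, 50.9) 
top z 46.08760372291144 extent x [-19.22610041  39.37635275] y [-23.45072887  23.12125679]
((20.26431655883789, -0.002910614013671875), (47.95914077758789, 40.52654266357422), 89.95713806152344)
[-0.165, -0.201, 0.033] [-0.001, -0.001, 0.051]
[-0.166, -0.2, 0.033] [-0.001, -0.001, 0.051]
[-0.168, -0.198, 0.033] [-0.001, -0.001, 0.051]
[-0.169, -0.197, 0.033] [-0.001, -0.001, 0.051]
[-0.171, -0.196, 0.033] [-0.001, -0.001, 0.051]
[-0.172, -0.195, 0.033] [-0.001, -0.001, 0.051]
[-0.174, -0.193, 0.033] [-0.001, -0.001, 0.051]
[-0.175, -0.192, 0.033] [-0.001, -0.001, 0.051]
[-0.177, -0.191, 0.033] [-0.001, -0.001, 0.051]
[-0.178, -0.189, 0.033] [-0.001, -0.001, 0.051]
```

View pics/held.png

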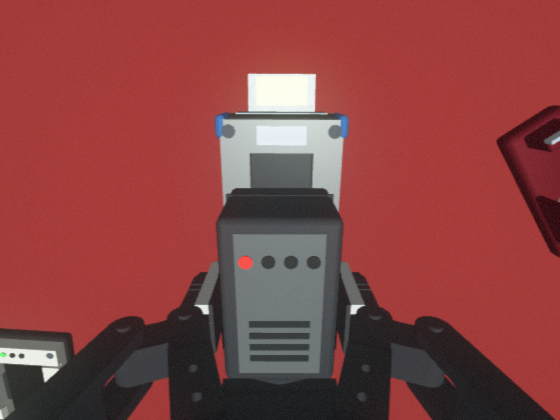

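The pack is held level, its top 46 mm ahead of the TCP, and its back edge shows at row 190. The printer stayed put, with its empty bay visible behind. I'll measure the pack's offset in the hand from its back face.

Run:
```python
from h import *
from station import arm
o=arm.get_obs();i=dict(np.load("held.npz"));d=i["d"];W=cloud(i,d);T=o["tcp_rot"];P=o["tcp_pos"];L=(W-P)@T*1000
m=(abs(L[...,1])<32)&(L[...,2]>40)&(L[...,2]<92)&(L[...,0]>36)&(L[...,0]<60)&(d>0)
print(m.sum())
for z in range(44,92,4):
    k=m&(abs(L[...,2]-z)<2)
    if k.sum()>5: print(z,k.sum(),np.percentile(L[k][:,0],[10,50,90]).round(2),"y",np.percentile(L[k][:,1],[1,50,99]).round(1))
for x in (-15,0,25,33):
    k=(abs(L[...,0]-x)<3)&(abs(L[...,1])<30)&(abs(L[...,2]-46)<1.5);print("top at",x,np.percentile(L[k][:,1],[0.5,99.5]).round(2))
# printer drift: bay/printer outline vs before
near=np.hypot(W[...,0]-.44,W[...,1]-.21)<.12
hsv=cv2.cvtColor(i["p"],cv2.COLOR_RGB2HSV)
for m,a,c in blobs(cv2.inRange(hsv,(100,140,60),(125,255,255)),15): print("blue",a,c.round(1),ray(i,c,.05)[0].round(4))
```

```text
4663
44 308 [36.2  37.26 38.79] y [-22.8   0.5  21.7]
48 1365 [36.71 38.79 40.03] y [-24.3  -1.2  23.3]
52 413 [39.77 40.1  40.35] y [-24.   -0.   22.8]
56 367 [39.79 40.1  40.36] y [-23.9  -0.4  22.9]
60 345 [39.8  40.08 40.36] y [-24.1  -0.4  22.5]
64 321 [39.79 40.09 40.35] y [-23.9  -0.8  22.8]
68 289 [39.81 40.12 40.34] y [-24.   -0.8  22.9]
72 266 [39.82 40.08 40.35] y [-24.1  -0.8  23. ]
76 341 [39.72 40.15 40.62] y [-25.7   0.6  24.7]
80 171 [39.94 40.19 40.46] y [-25.5  -0.8  24. ]
84 214 [39.79 40.12 40.35] y [-23.9  -1.2  22.9]
88 207 [39.79 40.09 40.31] y [-23.9  -0.3  23. ]
top at -15 [-24.47  23.27]
top at 0 [-25.29  24.22]
top at 25 [-24.4   23.34]
top at 33 [-24.47  23.19]
blue 101 [218.5 124.8] [0.3904 0.1774 0.05  ]
blue 92 [343.9 125.4] [0.4253 0.2713 0.05  ]
```

The in-hand offset is -3.9 mm in tool x and about 0 in y, which agrees with the earlier world estimate. The printer's blue corners haven't moved.

```bash
python3 -c "
from h import *
from station import arm
plan([.5911,-.1640,.17],65.46,10,arm.get_obs())"
```

```text
[-0.162, -0.2, 0.053] [-0.001, -0.001, 0.051]
[-0.164, -0.199, 0.053] [-0.001, -0.001, 0.051]
[-0.165, -0.198, 0.053] [-0.001, -0.001, 0.051]
[-0.167, -0.197, 0.053] [-0.001, -0.001, 0.051]
[-0.168, -0.195, 0.053] [-0.001, -0.001, 0.051]
[-0.17, -0.194, 0.052] [-0.001, -0.001, 0.051]
[-0.171, -0.193, 0.052] [-0.001, -0.001, 0.051]
[-0.173, -0.191, 0.052] [-0.001, -0.001, 0.051]
[-0.174, -0.19, 0.052] [-0.001, -0.001, 0.051]
[-0.175, -0.189, 0.052] [-0.001, -0.001, 0.051]
```

Emit:
jog_arm --commands '[[[-0.162, -0.2, 0], [0, 0, 0.051], 1], [[-0.164, -0.199, 0], [0, 0, 0.051], 1], [[-0.165, -0.198, 0], [0, 0, 0.051], 1], [[-0.167, -0.197, 0], [0, 0, 0.051], 1], [[-0.168, -0.195, 0], [0, 0, 0.051], 1], [[-0.17, -0.194, 0.05], [0, 0, 0.051], 1], [[-0.171, -0.193, 0.1], [0, 0, 0.051], 1], [[-0.173, -0.191, 0.12], [0, 0, 0.051], 1], [[-0.174, -0.19, 0.12], [0, 0, 0.051], 1], [[-0.175, -0.189, 0.1], [0, 0, 0.051], 1]]'

```text
time: 7.85
tcp_pos: [0.5915, -0.1647, 0.1737]
tcp_rot: [[-0.91, 0.415, -0.003], [0.415, 0.91, 0.0], [0.003, -0.001, -1.0]]
contact_force: [0.7, 0.2, -4.7]
opening: 0.0492
gripper_force: 43.2
```

Emit:
jog_arm --commands '[[[0, 0, 0], [0, 0, 0], 1], [[0, 0, 0], [0, 0, 0], 1], [[0, 0, 0], [0, 0, 0], 1]]'

```text
time: 8.22
tcp_pos: [0.5919, -0.1628, 0.1763]
tcp_rot: [[-0.91, 0.414, -0.0], [0.414, 0.91, 0.0], [0.0, -0.0, -1.0]]
contact_force: [-0.5, 0.4, -4.1]
opening: 0.0495
gripper_force: 43.5
```

Run:
```python
from h import *
from station import arm
o=arm.get_obs();i,p,d=snap(arm,"over");i=dict(i);T=o["tcp_rot"];P=o["tcp_pos"];W=cloud(i,d);L=(W-P)@T*1000
y=T[:,1];print(P,np.degrees(np.arctan2(y[1],y[0])),o["contact_force"],o["opening"])
k=(abs(L[...,1])<20)&(L[...,2]>55)&(L[...,2]<90)&(L[...,0]>36)&(L[...,0]<46)
print("back face x",np.median(L[k][:,0]))
hsv=cv2.cvtColor(p,cv2.COLOR_RGB2HSV)
m=cv2.inRange(hsv,(0,0,140),(180,60,255));m[(abs(W[...,2]-.028)>.006)]=0
b=max(blobs(m,50),key=lambda t:t[1])[0];v,u=np.nonzero(b);Q=(ray(i,np.c_[u,v],.028)-P)@T*1000
print("cradle top back edge x",np.percentile(Q[:,0],[90,99,99.8]))
for a,c in((56,66),(20,40)):
    s=(Q[:,0]>a)&(Q[:,0]<c)
    if s.any(): print("y range",a,np.percentile(Q[s,1],[.5,99.5]))
plan([.5911,-.1640,.13],65.46,3,o)
```

```text
[ 0.5919412  -0.16276675  0.17627178] 65.53026306314607 [-0.45639744  0.36956563 -4.11442498] 0.049541414225145144
back face x 40.081232713567175
cradle top back edge x [62.87510555 65.98496389 66.05590804]
y range 56 [-49.41053271  45.55275607]
y range 20 [-49.56839513  45.82238424]
[0.001, -0.003, 0.103] [-0.0, -0.0, 0.003]
[0.001, -0.003, 0.103] [-0.0, -0.0, 0.003]
[0.001, -0.003, 0.103] [-0.0, -0.0, 0.003]
```

View pics/over.png

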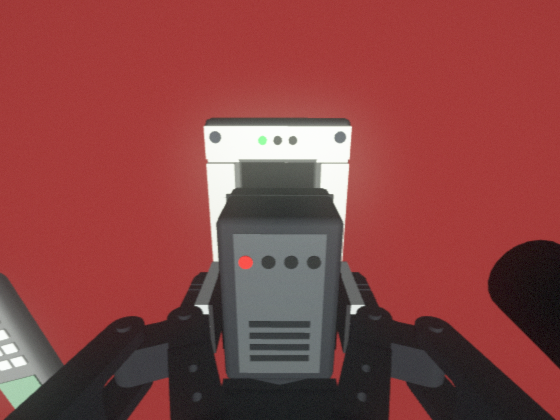

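The view shows the pack level above the cradle, with the cradle's back edge at row 122. The offset needed is about -1.35 mm in tool y and 0 in x, and the independent plan gives the same. I'll descend to just above the rim.

Emit:
jog_arm --commands '[[[0, -0.009, 0.1], [0, 0, 0], 1], [[0, 0, 0.1], [0, 0, 0], 1], [[0, 0, 0.09], [0, 0, 0], 1], [[0, 0, 0], [0, 0, 0], 1], [[0, 0, 0], [0, 0, 0], 1]]'

```text
time: 8.9
tcp_pos: [0.5918, -0.1648, 0.1328]
tcp_rot: [[-0.91, 0.415, 0.0], [0.415, 0.91, -0.0], [-0.0, -0.0, -1.0]]
contact_force: [0.1, -0.7, -3.9]
opening: 0.0492
gripper_force: 43.5
```

Run:
```python
from h import *
from station import arm
o=arm.get_obs();i,p,d=snap(arm,"over2");i=dict(i);T=o["tcp_rot"];P=o["tcp_pos"];W=cloud(i,d)
hsv=cv2.cvtColor(p,cv2.COLOR_RGB2HSV)
m=cv2.inRange(hsv,(0,0,140),(180,60,255));m[(abs(W[...,2]-.028)>.006)]=0
b=max(blobs(m,50),key=lambda t:t[1])[0];v,u=np.nonzero(b);Q=(ray(i,np.c_[u,v],.028)-P)@T*1000
s=(Q[:,0]>50)&(Q[:,0]<62)
print(P,"back edge x",np.percentile(Q[:,0],99.8),"y range",np.percentile(Q[s,1],[.5,99.5]))
```

```text
[ 0.59176551 -0.16476437  0.13277981] back edge x 67.06211954618617 y range [-47.55088036  47.35408877]
```

Emit:
jog_arm --commands '[[[0.004, 0.003, 0.03], [0, 0, 0], 1], [[0, 0, 0.03], [0, 0, 0], 1], [[0, 0, 0.03], [0, 0, 0], 1], [[0, 0, 0.02], [0, 0, 0], 1], [[0, 0, 0.02], [0, 0, 0], 1], [[0, 0, 0], [0, 0, 0], 1]]'

```text
time: 9.7
tcp_pos: [0.591, -0.1641, 0.1129]
tcp_rot: [[-0.91, 0.415, -0.001], [0.415, 0.91, 0.0], [0.0, -0.0, -1.0]]
contact_force: [0.4, 0.4, -4.7]
opening: 0.0496
gripper_force: 43.5
```

It's in the pocket's straight part with no contact force. I'll go on gently until it lands.

Emit:
jog_arm --commands '[[[0, 0, 0.01], [0, 0, 0], 1], [[0, 0, 0.01], [0, 0, 0], 1], [[0, 0, 0.007], [0, 0, 0], 1], [[0, 0, 0], [0, 0, 0], 1]]'

```text
time: 10.2
tcp_pos: [0.5911, -0.1641, 0.1092]
tcp_rot: [[-0.91, 0.415, -0.0], [0.415, 0.91, 0.0], [0.0, -0.0, -1.0]]
contact_force: [0.6, 0.3, -3.6]
opening: 0.0492
gripper_force: 43.5
```

Emit:
jog_arm --commands '[[[0, 0, 0.006], [0, 0, 0], 1], [[0, 0, 0.004], [0, 0, 0], 1], [[0, 0, 0], [0, 0, 0], 1]]'

```text
time: 10.58
tcp_pos: [0.5912, -0.164, 0.1083]
tcp_rot: [[-0.91, 0.415, 0.0], [0.415, 0.91, -0.0], [-0.0, 0.0, -1.0]]
contact_force: [-2.9, 1.6, 3.7]
opening: 0.0492
gripper_force: 44.5
```

The force has gone from -4.5 to +3.7 N at z = 0.108, so the pack is on the pocket floor. I'll release gradually.

Emit:
jog_arm --commands '[[[0, 0, 0], [0, 0, 0], -0.2], [[0, 0, 0], [0, 0, 0], -0.3], [[0, 0, 0], [0, 0, 0], -0.4], [[0, 0, 0], [0, 0, 0], -0.5], [[0, 0, 0], [0, 0, 0], -0.7], [[0, 0, 0], [0, 0, 0], -1], [[0, 0, 0], [0, 0, 0], -1], [[0, 0, 0], [0, 0, 0], -1]]'

```text
time: 11.58
tcp_pos: [0.5912, -0.1641, 0.1078]
tcp_rot: [[-0.91, 0.415, 0.0], [0.415, 0.91, -0.0], [-0.0, 0.0, -1.0]]
contact_force: [0.6, -0.0, -0.5]
opening: 0.0857
gripper_force: 0.0
```

Emit:
jog_arm --commands '[[[0, 0, -0.05], [0, 0, 0], -1], [[0, 0, -0.1], [0, 0, 0], -1], [[0, 0, -0.25], [0, 0, 0], -1], [[0, 0, -0.25], [0, 0, 0], -1], [[0, 0, -0.25], [0, 0, 0], -1], [[0, 0, -0.2], [0, 0, 0], -1], [[0, 0, 0], [0, 0, 0], -1], [[0, 0, 0], [0, 0, 0], -1]]'

```text
time: 12.58
tcp_pos: [0.5908, -0.164, 0.2731]
tcp_rot: [[-0.91, 0.415, 0.001], [0.415, 0.91, 0.0], [-0.0, 0.001, -1.0]]
contact_force: [-0.2, 0.2, -0.1]
opening: 0.0856
gripper_force: 0.0
```

Run:
```python
from h import *
from station import arm
i,p,d=snap(arm,"final");i=dict(i);W=cloud(i,d);C=np.array([.5944,-.1661]);a=np.radians(-24.54);x=np.array([np.cos(a),np.sin(a)]);y=np.array([-x[1],x[0]])
L=np.stack([(W[...,:2]-C)@x,(W[...,:2]-C)@y,W[...,2]],-1)*1000
k=(abs(L[...,0])<55)&(abs(L[...,1])<27)&(L[...,2]>56)&(L[...,2]<75)
A=np.c_[L[k][:,:2],np.ones(k.sum())];s=np.linalg.lstsq(A,L[k][:,2],rcond=None)[0]
print("top z",np.median(L[k][:,2]),"slope deg",np.degrees(s[:2]),cv2.minAreaRect(L[k][:,:2].astype(np.float32)))
for m,ar,c in blobs(orange(p),60): 
    z=np.median(W[m][:,2]);q=ray(i,c,z)[0,:2]-C;print("orange",ar,z,q@x,q@y)
```

```text
top z 61.9513691245105 slope deg [0.1624064  0.16141597] ((1.8608970642089844, -0.022857666015625), (93.231201171875, 53.984188079833984), 0.11120449006557465)
orange 185 0.0574248534862217 -0.0016934520363067497 -0.028160480343790838
orange 188 0.05780030116889735 -0.0019020810014560095 0.027540863929087642
orange 373 0.06186332029479939 0.044042416282707164 -5.00611015273135e-05
orange 230 0.08789278996477831 0.06977632327561924 0.2295160993269161
orange 622 0.11397657266306527 0.08131811827062681 0.2101307855725915
```

View pics/final.png

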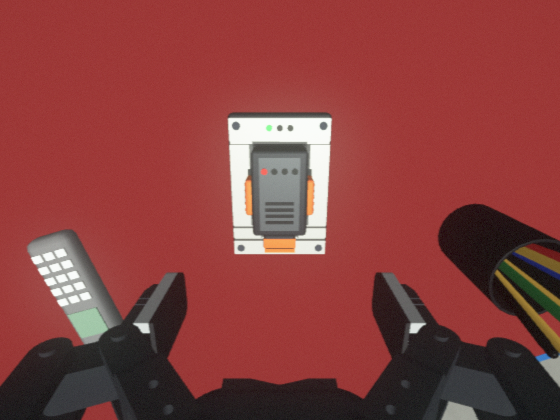

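The pack is in the pocket around (279,190), with its nose at (280,244) next to the orange mark. Its top is at 62.0 mm, exactly 14 + 48, and it's flat to 0.2°. The gripper is clear, so I'm handing in.

```bash
python3 -c "
from station import arm
print(arm.close_job())"
```

```text
the job is handed in; nothing more can be done
None
```

The battery pack is out of the printer and sits fully home and flat in the charging cradle, nose to the orange mark; the printer did not move, nothing else was touched, and the job was handed in at about 12.6 s.

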